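Grease the stage carriage through its tilted nipple

ROBOT

A 7-joint arm with a two-finger parallel gripper is mounted at the origin on the work surface. World frame = base frame: x ahead of the robot, y to its left, z up, the work surface at z = 0. Lengths are in m, angles in rad, forces in N, time in s.
With the tool pointing down it reaches from about 0.4 to 0.85 m from the base axis. Payload 10.4 kg.
Tool frame: the origin (TCP) lies on the centre line of the jaws, within the pads' length; the fingertips stand 17 mm ahead of it and the grasp point (between the pads) lies 2 mm behind it (manip.tcp_to_tips is the distance from the TCP to the fingertips, in m); z points along the fingers, x is the direction in which the jaws open and shut, and the axes are right-handed (so a half turn about z gives the same grasp; the last joint's range is limited). The gripper opens to 85 mm and grips with 20 to 120 N. Pads are 22 mm wide; open, the fingers measure 114 mm over their backs; the gripper's body (76 mm by 85 mm) begins 54 mm behind the grasp point. The pads swing forward as they close: fully open they stand 13 mm farther back than shut.
Start: joints at [-1.363, 0.332, -0.065, 1.46, 0.022, 1.35, -0.088], TCP at [0.143, 0.608, 0.248] pointing down, gripper open.
Joint ranges: [-2.6, 2.6], [-0.5, 2.12], [-1.47, 1.34], [0.16, 2.42], [-1.27, 4.41], [0.06, 2.06], [-2.6, 2.6]. Speed limits (rad/s): [2.22, 2.22, 2.79, 2.79, 3.14, 3.14, 3.14].

INTERFACE

Orientations are given as a unit quaternion [x, y, z, w].
In Python, from workcell import manip gives the robot as it stands.
- The arm moves only by the shell command python3 -m pendant 'ROWS' [FORCE]. ROWS is JSON, a list of rows, each a list of 3 entries, a list of its own where there are three numbers: the shift along the world's x, y, z in cm, then the turn, a rotation vector about the world's x, y, z in degrees, then the closure in counts, from 0 (fully open) to 255 (shut). A call has 1 to 12 rows; each row shifts and turns the pose as measured when the row begins; what a row does not reach is not made up. A row lasts 1/8 s, in which the tool goes at most 62.5 mm and 10.7 degrees, less where a joint would pass 70% of its speed; a pose out of reach is approached as far as the arm can. A call is refused whole if a number of a shift passes 6.25 or a number of a turn 10.7, either way. A call with a gripper value outside its range is refused whole. The fingers move at their own pace and stop on an object; FORCE is the grip in N (left out, the last holds). Time passes only in rows, so rows that do not move let the fingers close. It gives the time, the measured TCP pose, the force and the opening at its end, in the units of the state.
- manip.get_obs(): the state, without advancing time (a new reading comes with each control period).
- manip.camera(name): name is "scene" or "top"; returns a dict with "pixels" (480x640x3 uint8, red, green, blue), "range_z" (480x640 float32, m along the optical axis (not along the pixel's ray), 0 where there is no reading), "K" (3x3 intrinsics, pixels), "origin" and "rotation" of the camera in the world. Camera axes: x right, y down, z forward; pixel columns grow to the right and rows downward; lengths in m; the calibration is good to about 2 mm. A picture is of the moment at which its call begins.
- manip.hand_in(): hands the job in, once; it reports no verdict.
The state is a dict: "clock": time; "joint_pos": joint angles; "joint_velocities": joint speeds; "tau": joint torques, N m; "position": TCP position; "ee_rot": TCP orientation; "ft_force": force on the tool from outside, world axes, zero at the start; "torque": the same for the moment, N m; "grip_width": opening from 0.0 (shut) to 1.0 (fully open).
Only numpy, scipy, OpenCV 4.12 (cv2) and the standard library are available. Lean on these libraries where they do the work, as an engineer would, in place of code of your own. Each camera call takes 0.05 s, during which the arm holds its last target.

TASK

Take the stout grease gun (the one with the cup-shaped nose, not the slim needle oiler) out of its slot in the rack, sliding it out through the open front because the upper plate overhangs its collar. Press its nose squarely onto the tilted grease nipple of the carriage until it snaps on, then push it fully home against the nipple's valve spring, and finish like that: still gripping the gun and still pushing it home, without letting go. Leave the oiler and everything else on the bench where it is.

Things in the scene. Friction and masses are not known exactly. Their poses are not given: they have to be found in the camera images.
- gun: Loose push-type grease gun, 0.2 to 0.45 kg, bare metal, round and stout, 130 mm long. Origin: centre of its open mouth (nose end); +z runs from there along its axis to the back end. z 0-45 mm: steel nose 28 mm in diameter, cup-shaped, funnelled mouth, inner lip of 16.4 mm bore; 45-51: collar 40 mm in diameter; 51-130: barrel 28 mm in diameter, the grip. Own yaw without meaning.
- gun_grip (a point): Point on the gun's axis, 100 mm from its mouth: a good place to grip the 28 mm barrel. At the start the gun hangs upright, nose down, in either of the rack's two slots, its mouth 15 mm above the bench, so this point is 115 mm above it.
- oiler: Loose needle oiler hanging in the rack's other slot, to be left alone: same 40 mm collar at the same height, but a slim 19 mm barrel (its top 135 mm above the bench) and a thin needle nose. Origin on its axis, 45 mm below the underside of its collar; +z up.
- rack: Fixed rack, 110 mm deep (x -50 to 60 mm), 216 wide (y), 73.5 high. Origin at bench level; its open front looks to its -x, roughly to the robot. Two slots at y = 50 and -50 mm, 34 mm wide, open to the front, a tool at x = -15 mm in each. The collar lies on a lower plate (top at 60 mm), under an upper plate (68.5 to 73.5 mm) with the same slots: play 2.5 mm up, 3 mm to either side.
- rack_front (a point): Middle of the rack's front edge, 60 mm above the bench. The upper plate overhangs the collars, so a tool can be lifted only after it has slid straight out along the rack's -x by 60 mm or more (85 mm is safe).
- nipple: Grease nipple on the fixed carriage. Origin where it leaves its tilted block, 85 mm above the bench; +z is its axis, pointing out, 25 degrees from vertical, leaning to the front (towards -x, give or take 0.5 rad); its y is level. Steel stem 14 mm in diameter, domed tip at z = 28 mm, three sprung balls standing out 3 mm at z = 20. The gun's mouth goes over it, gun +z along nipple +z.
- nipple_tip (a point): Domed tip of the nipple, 28 mm along its axis. A 7 mm brass valve pin stands out 8 mm beyond it. Heights of the gun's mouth along the nipple's axis, from the nipple's origin: touches the balls at about 20 mm, pin at 12, has snapped past the balls at 10 or less, stop (fully home) at 4. Snapping takes about 10 N; then it pulls itself on.
- valve (a joint): How far the nipple's valve pin is pushed in along the nipple's axis, in m: 0 free, 0.008 fully in (gun fully home). A spring pushes it out with 4 N at 0, rising to 12 N at 0.008.
- carriage: Fixed stage carriage that bears the nipple: aluminium plate 160 mm (x) by 140 mm (y), 12 mm thick, with a rail and a dark block (top 50 mm above the bench), and on that a tilted aluminium block 36 x 36 mm. Origin at the centre of its underside; front to its -x, the side to which the nipple leans.
- objective: Loose microscope objective standing on the bench, dark, 42 mm in diameter, 45 mm high. Origin at the centre of its underside. Leave alone.
- ring_gauge: Loose steel ring gauge lying on the bench, 56 mm in diameter, 16 mm high. Origin at the centre of its underside. Leave alone.
- bottle: Loose white bottle, 60 mm in diameter, 150 mm high. Origin at the centre of its underside. Leave alone.
- jar: Loose amber jar, 64 mm in diameter, 70 mm high. Origin at the centre of its underside. Leave alone.
- wrench: Loose spanner, 160 mm long, lying on the bench. Origin at the middle of its underside. Leave alone.
- driver: Loose screwdriver, 170 mm long, lying on the bench. Origin at the middle of its underside. Leave alone.
Mind the look-alikes: they are no part of the job. Leave any orange or purple look-alike of the carriage alone.

How it is judged:
By the outcome, as a careful person would: the job done as asked, in the order asked, and still so for the second after the job is handed in, while the arm keeps its last pose, push and grip.
It also fails if it takes over 51 s, if anything falls off the work surface, if the arm or the gripper's body presses on something with over 40 N, if the wrist force passes 120 N, or if a joint passes its speed limit or range.

## Working session

There is one attempt and no reset: what is moved stays moved. The work goes in short steps, Python scripts to look and compute and a shell command to move; the robot and the scene stay as the last step left them, time stands still between calls to the robot, and variables do not carry over. Pictures are saved under pics/ and viewed, and the job is handed in when it is done.

```bash
ls; mkdir -p pics
python3 - <<'E'
from workcell import manip
import cv2,numpy as np
print(manip.get_obs())
for n in("scene","top"):
    c=manip.camera(n)
    np.savez(f"pics/{n}0.npz",**{k:np.array(v) for k,v in c.items()})
    cv2.imwrite(f"pics/{n}0.png",c["pixels"][:,:,::-1])
    print(n,c["K"],c["origin"],c["rotation"])
E
```

```text
pics
{'clock': 0.0, 'joint_pos': array([-1.36262557,  0.33283555, -0.06468208,  1.46093386,  0.02160608,
        1.34989656, -0.08848112]), 'joint_velocities': array([-0.00226262,  0.00056041, -0.00065736,  0.00074806, -0.00117079,
       -0.00120708, -0.00011094]), 'tau': array([ 2.44899129e-04, -6.25451374e+01,  4.92426369e-02, -3.91603124e+01,
        1.61461037e-02,  9.69661691e-03,  2.58221050e-06]), 'position': array([0.14289187, 0.60809037, 0.24754211]), 'ee_rot': array([ 7.83806053e-01,  6.21005311e-01, -5.15444629e-04,  4.57033684e-04]), 'ft_force': array([ 0.11139326, -0.73667527,  0.41342051]), 'torque': array([-0.03359052,  0.0108457 , -0.03392018]), 'grip_width': 0.9969862542368153}
scene [[435.83776696   0.         316.06552413]
 [  0.         435.83776696 236.42804732]
 [  0.           0.           1.        ]] [1.26810696 0.22975711 0.7596872 ] [ 0.52306489  0.73819283 -0.35057767 -0.24201191]
top [[498.25501178   0.         321.82408885]
 [  0.         498.25501178 238.68675613]
 [  0.           0.           1.        ]] [ 0.28066939 -0.00870417  1.37321218] [-0.69463405  0.71358345 -0.06947568  0.05878206]
```

View pics/scene0.png

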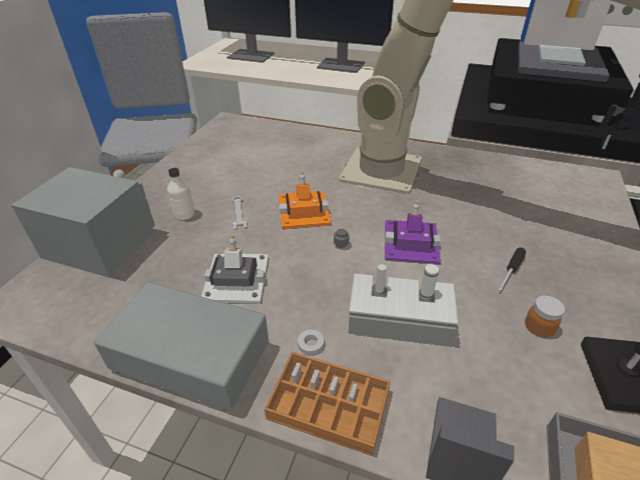

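View pics/top0.png

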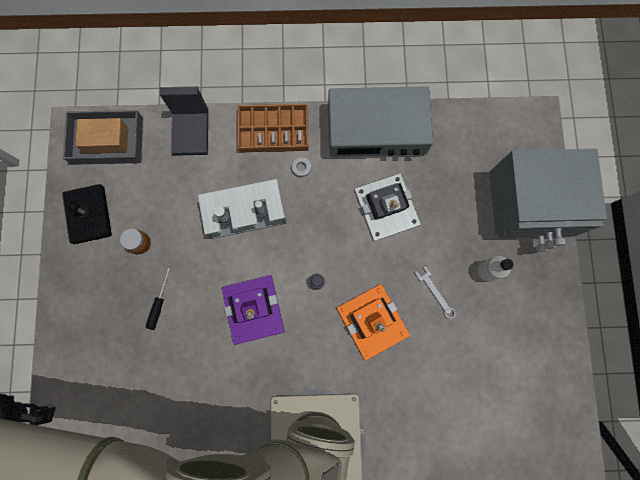

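```bash
cat > h.py <<'E'
import numpy as np,cv2
from scipy.spatial.transform import Rotation as R
def load(f):
    d=np.load(f); return {k:d[k] for k in d.files}
def rot(c): 
    r=np.array(c["rotation"]); return r if r.ndim==2 else R.from_quat(r).as_matrix()
def cloud(c):
    K=c["K"];z=c["range_z"];v,u=np.mgrid[0:480,0:640]
    p=np.stack([(u-K[0,2])/K[0,0]*z,(v-K[1,2])/K[1,1]*z,z],-1)
    return p@rot(c).T+c["origin"]
def ray(c,u,v):
    K=c["K"];d=rot(c)@np.array([(u-K[0,2])/K[0,0],(v-K[1,2])/K[1,1],1.]);return c["origin"],d
def onplane(c,u,v,h):
    o,d=ray(c,u,v);return o+d*(h-o[2])/d[2]
def tri(c1,p1,c2,p2):
    A=[];b=[]
    for c,p in((c1,p1),(c2,p2)):
        o,d=ray(c,*p);d=d/np.linalg.norm(d);M=np.eye(3)-np.outer(d,d);A.append(M);b.append(M@o)
    x=np.linalg.solve(sum(A),sum(b));return x,[float(np.linalg.norm(M@x-bb)) for M,bb in zip(A,b)]
def proj(c,X):
    q=rot(c).T@(np.array(X)-c["origin"]);q=c["K"]@q;return q[:2]/q[2]
E
python3 - <<'E'
from h import *
s=load("pics/scene0.npz");t=load("pics/top0.npz")
def crop(c,x0,x1,y0,y1,f,n):
    cv2.imwrite(n,cv2.resize(c["pixels"][y0:y1,x0:x1,::-1],None,fx=f,fy=f,interpolation=cv2.INTER_CUBIC))
crop(s,340,470,255,345,6,"pics/s_rack.png")
crop(s,195,285,225,305,7,"pics/s_car.png")
crop(t,190,300,170,245,7,"pics/t_rack.png")
crop(t,345,435,165,245,7,"pics/t_car.png")
for c in(s,t):
    P=cloud(c); m=(P[...,2]>-.05)&(P[...,2]<.02); print(np.median(P[...,2][m]))
E
```

```text
-0.0015944100384464033
0.0005241218460624308
```

View pics/s_rack.png

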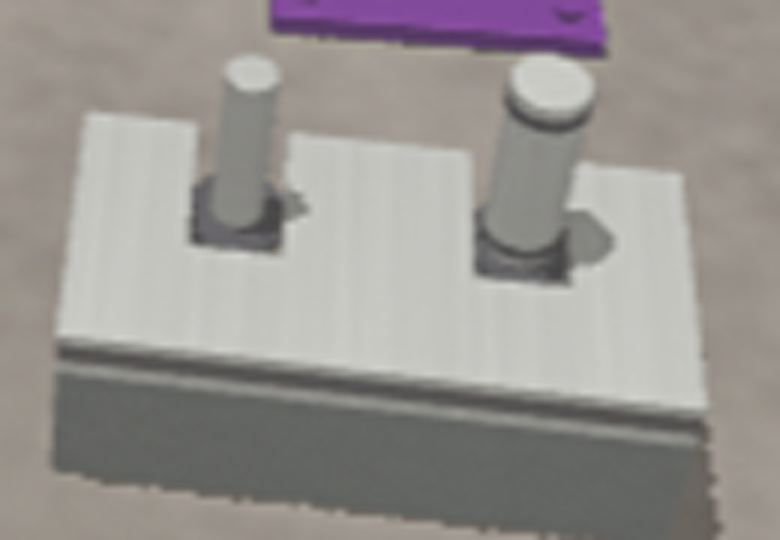

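View pics/t_rack.png

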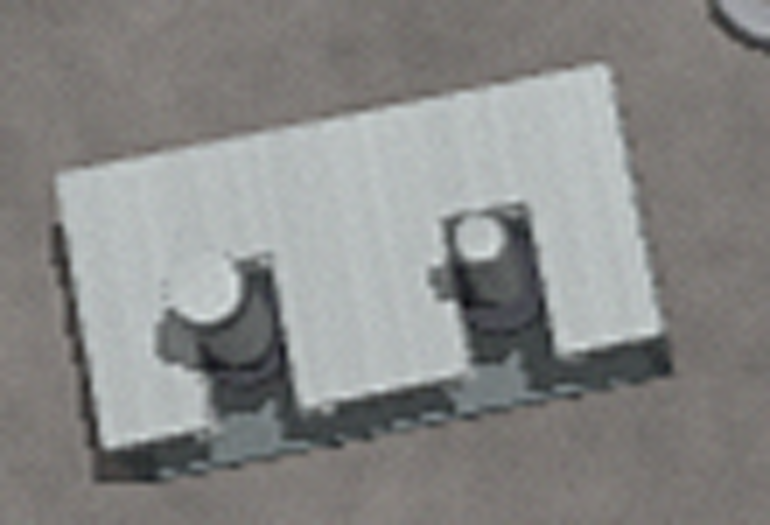

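View pics/s_car.png

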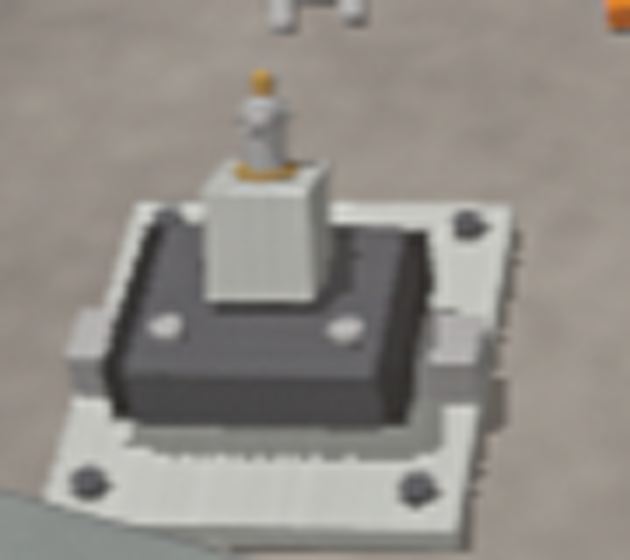

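View pics/t_car.png

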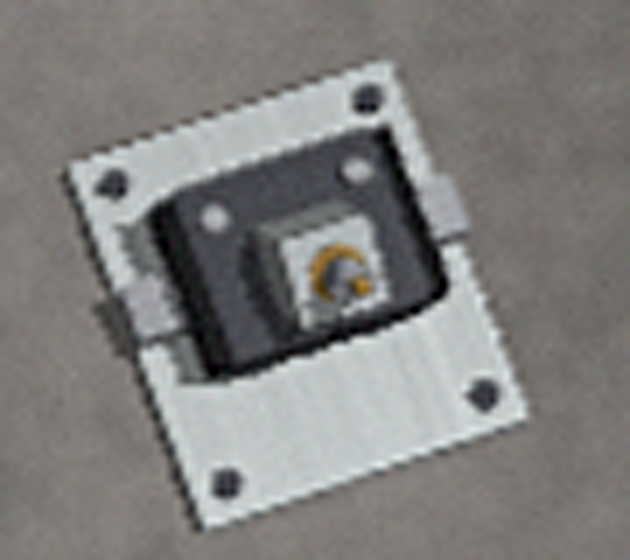

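Run:
```python
from h import *
s=load("pics/scene0.npz");t=load("pics/top0.npz")
# gun top, oiler top by height
for n,c in(("s",s),("t",t)):
    P=cloud(c);x,y,z=P[...,0],P[...,1],P[...,2]
    reg=(x>.4)&(x<.75)&(y>0.05)&(y<.4)
    m=(reg&(z>.125)&(z<.16)).astype(np.uint8)
    k,l,st,ce=cv2.connectedComponentsWithStats(m)
    for i in range(1,k):
        if st[i,4]>15: print(n,"tool",st[i],ce[i].round(1),P[l==i].mean(0).round(4),np.median(z[l==i]).round(4))
    m=(reg&(z>.064)&(z<.082)).astype(np.uint8)
    k,l,st,ce=cv2.connectedComponentsWithStats(m);i=1+np.argmax(st[1:,4])
    q=P[l==i];(cx,cy),wh,a=r=cv2.minAreaRect(q[:,:2].astype(np.float32)*1000);print(n,"rack",r,np.median(q[:,2]))
    # brass
    hsv=cv2.cvtColor(c["pixels"],cv2.COLOR_RGB2HSV)
    reg=(x>.4)&(x<.75)&(y>-.3)&(y<0.0)
    b=((hsv[...,0]>12)&(hsv[...,0]<28)&(hsv[...,1]>110)&(hsv[...,2]>60)).astype(np.uint8)
    k,l,st,ce=cv2.connectedComponentsWithStats(b)
    for i in range(1,k):
        if 2<st[i,4]<200: print(n,"brass",st[i],ce[i].round(2),P[l==i].mean(0).round(4))
    # plate
    m=(reg&(z>.006)&(z<.02)).astype(np.uint8)
    k,l,st,ce=cv2.connectedComponentsWithStats(m)
    for i in range(1,k):
        if st[i,4]>300:
            q=P[l==i];print(n,"plate",st[i],ce[i].round(1),cv2.minAreaRect(q[:,:2].astype(np.float32)*1000))
```

```text
s tool [378 264   9  10  67] [382.  268.3] [0.6079 0.1332 0.1318] 0.1325
s tool [424 264  15  16 187] [431.3 271.4] [0.5918 0.2308 0.1392] 0.142
s rack ((615.6715087890625, 185.5127410888672), (116.09431457519531, 215.95155334472656), 10.271695137023926) 0.07198415883627551
s brass [566   0  14  18 163] [572.21   8.39] [-0.7763  0.5288  0.3639]
s brass [425 141   4   1   4] [426.5 141. ] [-1.5757  0.015  -0.6627]
s brass [432 142   3   1   3] [433. 142.] [-0.6256  0.1142 -0.1881]
s brass [112 169   2   2   3] [112.67 169.67] [-0.5616 -1.8107 -0.6675]
s brass [301 172   2   2   4] [301.5 172.5] [ 0.28   -0.1726  0.1139]
s brass [320 191   5  10  33] [322.15 195.39] [ 0.2271 -0.1291  0.0115]
s brass [279 194   7   9  56] [282.   197.93] [ 0.2778 -0.2401  0.0105]
s brass [415 201   2   3   4] [415.75 202.  ] [0.2794 0.1536 0.0857]
s brass [308 208   2   3   4] [308.5  209.25] [ 0.3399 -0.1309  0.0366]
s brass [412 214   7   1   7] [415. 214.] [0.3389 0.1613 0.0895]
s brass [231 235   2   3   5] [231.6 236.2] [ 0.5981 -0.2246  0.1146]
s brass [229 249   4   2   4] [230.5 249.5] [ 0.6157 
[... 6701 characters left out ...]
 2   3] [381.   345.33] [ 0.2362 -0.1832  0.0114]
t brass [383 348   2   2   3] [383.67 348.67] [ 0.2274 -0.1893  0.0156]
t brass [375 350   3   4   5] [376.2 351.2] [ 0.2213 -0.1694  0.0131]
t brass [361 352   2   3   3] [361.33 353.  ] [ 0.2177 -0.1296  0.0121]
t brass [363 354   2   3   4] [363.75 355.25] [ 0.2117 -0.1357  0.0132]
t brass [367 358   2   2   3] [367.33 358.33] [ 0.2033 -0.1452  0.0102]
t plate [354 173  53  35 515] [377.  186.9] ((669.431640625, -201.5806884765625), (58.510379791259766, 142.94927978515625), 20.732925415039062)
t plate [ 364  199   54   42 1030] [391.6 222.3] ((580.3548583984375, -230.5888671875), (79.61225128173828, 141.16233825683594), 17.646595001220703)
```

Run:
```python
from h import *
s=load("pics/scene0.npz");t=load("pics/top0.npz")
print("gun top",tri(s,(432,269.2),t,(219.6,210.7)), onplane(t,219.6,210.7,.145),onplane(s,432,269.2,.145))
print("pin",tri(s,(231.7,236.3),t,(396.2,205.5)))
def rect(pts): return cv2.minAreaRect(pts[:,:2].astype(np.float32)*1000)
P=cloud(t);x,y,z=np.moveaxis(P,-1,0)
m=(x>.5)&(x<.75)&(y>-.32)&(y<-.1)&(z>.007)&(z<.07)
k,l,st,ce=cv2.connectedComponentsWithStats(m.astype(np.uint8));i=1+np.argmax(st[1:,4])
g=(l==i)
# plate outline by white/not bench via colour edges: print rect via plane z=.012 of contour
cs,_=cv2.findContours(g.astype(np.uint8),cv2.RETR_EXTERNAL,cv2.CHAIN_APPROX_NONE);c=max(cs,key=len)[:,0]
q=np.array([onplane(t,u,v,.012) for u,v in c]);print("plate",rect(q))
# holes corners from crop
hs=np.array([(113,185),(368,98),(484,396),(226,484)])
H=np.array([onplane(t,345+(a+.5)/7-.5,165+(b+.5)/7-.5,.013) for a,b in hs]);print(H.round(4),H.mean(0))
for a,b in((0,1),(3,2)):
    d=H[b]-H[a];print(np.degrees(np.arctan2(d[0],-d[1])))
for a,b in((3,0),(2,1)):
    d=H[b]-H[a];print(np.degrees(np.arctan2(d[1],d[0])))
hs=np.array([(90,484),(418,489),(468,224)])
H=np.array([onplane(s,195+(a+.5)/7-.5,225+(b+.5)/7-.5,.013) for a,b in hs]);print(H.round(4))
for n,c in(("t",t),("s",s)):
    P=cloud(c);x,y,z=np.moveaxis(P,-1,0)
    # block tilted top
    m=(x>.56)&(x<.66)&(y>-.27)&(y<-.17)&(z>.095)
    q=P[m];print(n,len(q));print(np.c_[np.argwhere(m)[:,::-1],q.round(4)][:60] if len(q)<61 else q.mean(0))
# edges of the carriage mask
```

```text
gun top (array([0.58567268, 0.22901356, 0.13926637]), [0.002313322369797183, 0.002313322369797206]) [0.58448308 0.2255882  0.145     ] [0.59128029 0.23126452 0.145     ]
pin (array([ 0.59499292, -0.22722606,  0.11126765]), [0.0006860713033391495, 0.0006860713033391797])
plate ((619.6177978515625, -220.4022674560547), (160.3018798828125, 146.3685760498047), 17.995113372802734)
[[ 0.6645 -0.1467  0.013 ]
 [ 0.6985 -0.252   0.013 ]
 [ 0.5735 -0.2916  0.013 ]
 [ 0.5403 -0.1865  0.013 ]] [ 0.61919879 -0.21919786  0.013     ]
17.91488476763964
17.527918981364735
17.77767289043937
17.59079132155571
[[ 0.6988 -0.2491  0.013 ]
 [ 0.665  -0.1448  0.013 ]
 [ 0.5407 -0.1849  0.013 ]]
t 36
[[ 3.930e+02  1.960e+02  6.252e-01 -2.235e-01  9.590e-02]
 [ 3.870e+02  1.980e+02  6.201e-01 -2.072e-01  9.630e-02]
 [ 3.860e+02  1.990e+02  6.176e-01 -2.045e-01  9.550e-02]
 [ 3.940e+02  2.010e+02  6.089e-01 -2.237e-01  1.060e-01]
 [ 3.930e+02  2.020e+02  6.055e-01 -2.204e-01  1.092e-01]
 [ 3.940e+02  2.020e+02  6.052e-01 -2.229e-01  1.098e-01]
 [ 3.950e+02  2.020e+02  6.041e-01 -2.248e-01  1.137e-01]
 [ 3.910
[... 4344 characters left out ...]
01]
 [ 2.320e+02  2.440e+02  6.079e-01 -2.205e-01  9.970e-02]
 [ 2.330e+02  2.440e+02  6.053e-01 -2.195e-01  9.790e-02]
 [ 2.340e+02  2.440e+02  6.062e-01 -2.162e-01  9.950e-02]
 [ 2.350e+02  2.440e+02  6.024e-01 -2.160e-01  9.650e-02]
 [ 2.300e+02  2.450e+02  6.101e-01 -2.249e-01  9.720e-02]
 [ 2.310e+02  2.450e+02  6.100e-01 -2.223e-01  9.780e-02]
 [ 2.320e+02  2.450e+02  6.109e-01 -2.189e-01  9.960e-02]
 [ 2.330e+02  2.450e+02  6.095e-01 -2.171e-01  9.890e-02]
 [ 2.340e+02  2.450e+02  6.057e-01 -2.170e-01  9.580e-02]
 [ 2.350e+02  2.450e+02  6.056e-01 -2.144e-01  9.640e-02]
 [ 2.330e+02  2.460e+02  6.105e-01 -2.169e-01  9.670e-02]
 [ 2.340e+02  2.460e+02  6.084e-01 -2.157e-01  9.530e-02]]
```

```bash
python3 -m pendant '[[[4.4,-3.8,0],[0,0,2.4],0],[[4.4,-3.8,0],[0,0,2.4],0],[[4.4,-3.8,0],[0,0,2.4],0],[[4.4,-3.8,0],[0,0,2.4],0],[[4.4,-3.8,0],[0,0,2.4],0],[[4.4,-3.8,0],[0,0,2.4],0],[[4.4,-3.8,0],[0,0,2.4],0],[[4.4,-3.8,0],[0,0,2.4],0],[[4.4,-3.8,0],[0,0,2.4],0],[[4.4,-3.8,0],[0,0,2.4],0]]' 60
```

```text
clock: 1.35
position: [0.5884, 0.2164, 0.244]
ee_rot: [0.628, 0.778, -0.003, 0.0]
ft_force: [-0.1, 1.3, 0.8]
grip_width: 0.998
```

```bash
python3 -m pendant '[[[0,0,0],[0,0,-1.8],0],[[-0.1,1.2,0],[0,0,0],0],[[0,0,0],[0,0,0],0]]'
cat > snap.py <<'E'
import sys
from h import *
from workcell import manip
tag=sys.argv[1]
for n in("scene","top"):
    c=manip.camera(n); np.savez(f"pics/{n}{tag}.npz",**{k:np.array(v) for k,v in c.items()})
    cv2.imwrite(f"pics/{n}{tag}.png",c["pixels"][:,:,::-1])
o=manip.get_obs();print(o["position"].round(4),o["joint_pos"].round(3),R.from_quat(o["ee_rot"]).as_matrix().round(4),o["ft_force"].round(2))
E
python3 snap.py 1
python3 - <<'E'
from h import *
s=load("pics/scene1.npz")
a=s["pixels"][150:330,330:530,::-1]
cv2.imwrite("pics/s1c.png",cv2.resize(a,None,fx=3.8,fy=3.3,interpolation=cv2.INTER_CUBIC))
E
```

```text
clock: 1.72
position: [0.5891, 0.2251, 0.2424]
ee_rot: [0.643, 0.766, -0.005, 0.001]
ft_force: [-0.7, 0.4, 1.0]
grip_width: 1.0
[0.5893 0.224  0.2427] [-0.637  0.353  0.257  1.461 -0.084  1.346  1.37 ] [[-0.1733  0.9849 -0.0044]
 [ 0.9849  0.1732 -0.0082]
 [-0.0073 -0.0058 -1.    ]] [-0.21  0.22  0.6 ]
```

View pics/s1c.png

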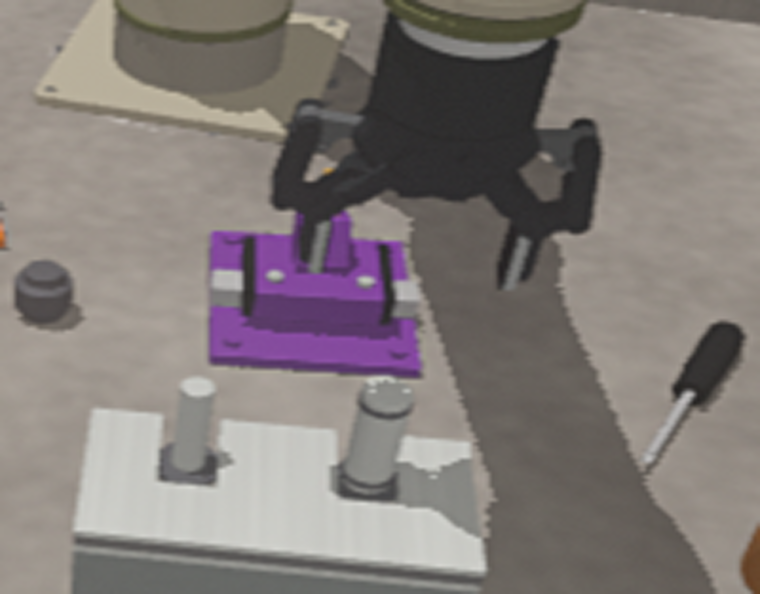

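View pics/top1.png

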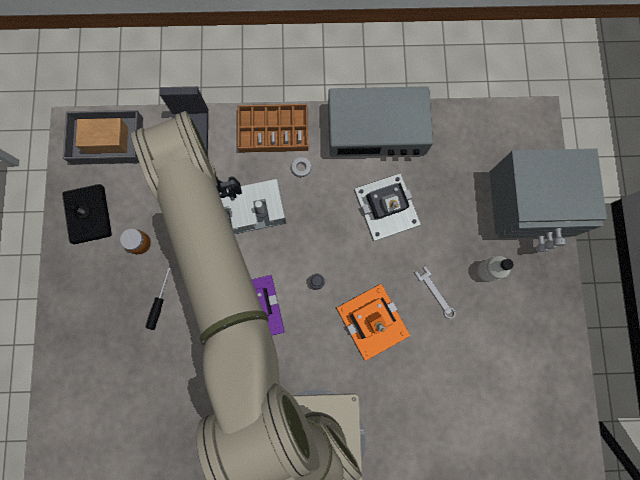

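Run:
```python
from h import *
s=load("pics/scene1.npz")
p=np.array([.5893,.224,.2427])
for d in (.004,.017): print(proj(s,p-[0,0,d]), [proj(s,p+np.array([-.1733,.985,-.007])*w-[0,0,d]).round(1) for w in(-.0425,.0425)])
for X in([.5865,.2285,.145],[.5857,.229,.145],[.5857,.229,.0735]): print(proj(s,X))
```

```text
[436.18593389 231.85577156] [array([413.4, 229.5]), array([459.3, 234.2])]
[435.05621479 237.14258737] [array([412.5, 234.8]), array([457.9, 239.5])]
[430.95916414 267.34534961]
[431.2650054  267.14351041]
[425.94756234 291.42838562]
```

```bash
python3 -m pendant '[[[-0.4,0.3,-3.2],[0.3,-0.4,0],0],[[0,0,-3.2],[0,0,0],0],[[0,0,-3.2],[0,0,0],0],[[0,0,-2.5],[0,0,0],0],[[0,0,0],[0,0,0],0],[[0,0,0],[0,0,0],0]]'
python3 snap.py 2
python3 - <<'E'
from h import *
s=load("pics/scene2.npz")
a=s["pixels"][210:320,370:500,::-1]
cv2.imwrite("pics/s2c.png",cv2.resize(a,None,fx=5.5,fy=5.4,interpolation=cv2.INTER_CUBIC))
E
```

```text
clock: 2.58
position: [0.5833, 0.2313, 0.1214]
ee_rot: [0.64, 0.768, 0.002, 0.002]
ft_force: [1.0, 0.6, 0.4]
grip_width: 1.002
[0.5834 0.2313 0.1215] [-0.635  0.431  0.235  1.619 -0.107  1.098  1.38 ] [[-1.809e-01  9.835e-01  6.300e-03]
 [ 9.835e-01  1.809e-01  4.000e-04]
 [-7.000e-04  6.300e-03 -1.000e+00]] [-0.61 -0.22  0.09]
```

View pics/s2c.png

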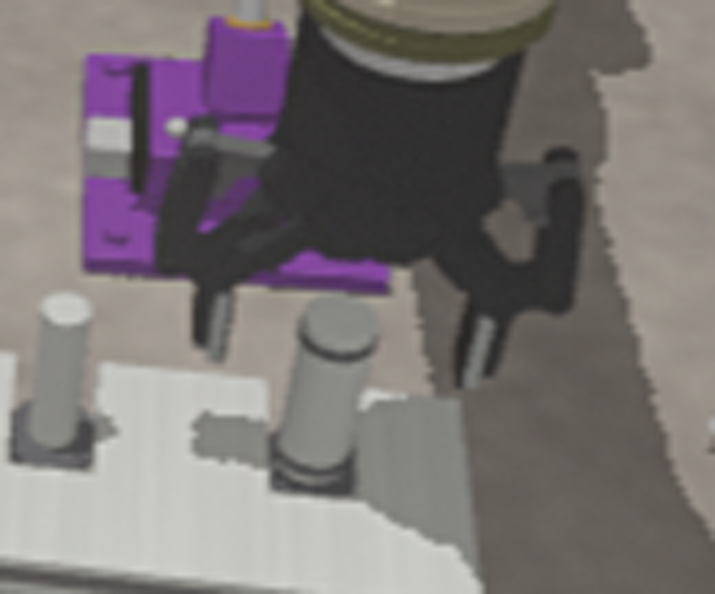

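```bash
python3 -m pendant '[[[0.2,-0.5,-0.7],[0,0,0],0],[[0,0,0],[0,0,0],0],[[0,0,0],[0,0,0],90],[[0,0,0],[0,0,0],110],[[0,0,0],[0,0,0],120]]' 60
python3 snap.py 3
python3 - <<'E'
from h import *
s=load("pics/scene3.npz")
a=s["pixels"][210:320,370:500,::-1]
cv2.imwrite("pics/s3c.png",cv2.resize(a,None,fx=5.5,fy=5.4,interpolation=cv2.INTER_CUBIC))
E
```

```text
clock: 3.3
position: [0.5865, 0.226, 0.1159]
ee_rot: [0.64, 0.768, 0.003, 0.003]
ft_force: [-0.3, 1.1, 0.4]
grip_width: 0.53
[0.5864 0.226  0.1159] [-0.626  0.437  0.236  1.624 -0.11   1.085  1.391] [[-0.1806  0.9835  0.0088]
 [ 0.9835  0.1806  0.0016]
 [-0.      0.0089 -1.    ]] [0.31 0.53 0.75]
```

View pics/s3c.png

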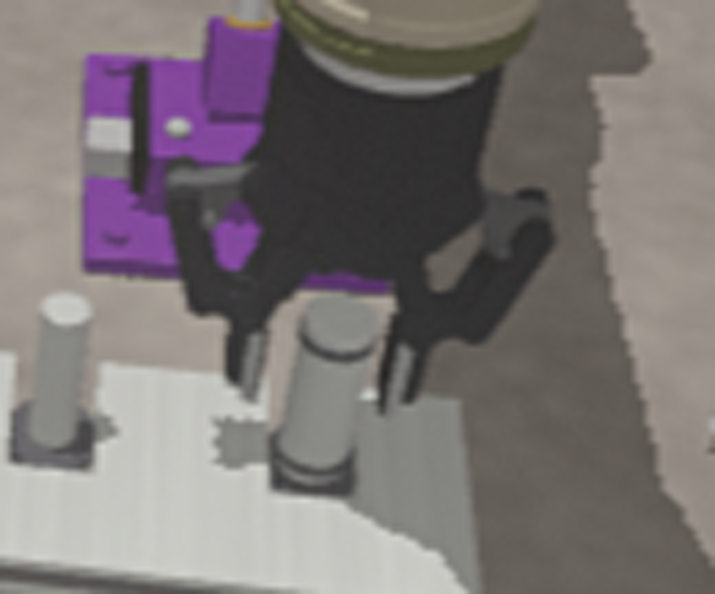

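```bash
python3 -m pendant '[[[-0.05,0.1,-0.2],[0,0.5,0],120],[[0,0,0],[0,0,0],170],[[0,0,0],[0,0,0],255],[[0,0,0],[0,0,0],255],[[0,0,0],[0,0,0],255],[[0,0,0],[0,0,0],255]]' 80
python3 snap.py 4
python3 - <<'E'
from h import *
s=load("pics/scene4.npz")
a=s["pixels"][210:320,370:500,::-1]
cv2.imwrite("pics/s4c.png",cv2.resize(a,None,fx=5.5,fy=5.4,interpolation=cv2.INTER_CUBIC))
E
```

```text
clock: 4.15
position: [0.5859, 0.2275, 0.114]
ee_rot: [0.64, 0.768, 0.001, -0.001]
ft_force: [0.0, -0.2, 0.8]
grip_width: 0.313
[0.5859 0.2275 0.114 ] [-0.624  0.445  0.234  1.617 -0.115  1.093  1.393] [[-1.810e-01  9.835e-01 -5.000e-04]
 [ 9.835e-01  1.810e-01  2.000e-03]
 [ 2.100e-03 -1.000e-04 -1.000e+00]] [0.11 1.21 1.04]
```

View pics/s4c.png

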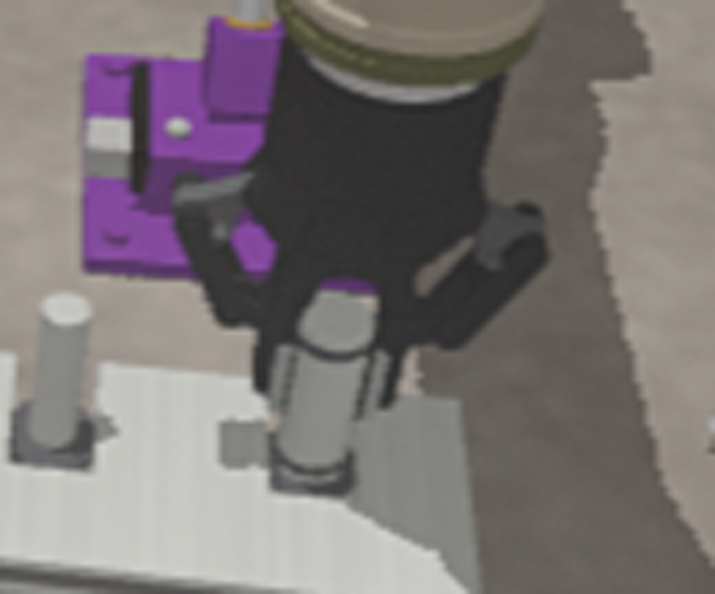

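```bash
python3 -m pendant '[[[0,0,0.12],[0,0,0],255],[[0,0,0],[0,0,0],255],[[-1,-0.18,0],[0,0,0],255],[[-1,-0.18,0],[0,0,0],255]]' 100; python3 -m pendant '[[[0,0,0],[0,0,0],255]]'; python3 -c "
from workcell import manip;o=manip.get_obs();print(o['position'],o['ft_force'])"
```

```text
clock: 4.75
position: [0.5647, 0.2231, 0.1141]
ee_rot: [0.64, 0.768, -0.0, -0.001]
ft_force: [1.4, 0.8, -1.9]
grip_width: 0.304
clock: 4.88
position: [0.5637, 0.223, 0.1141]
ee_rot: [0.64, 0.768, -0.0, -0.001]
ft_force: [-0.5, 0.3, -3.4]
grip_width: 0.305
[0.56372316 0.22298644 0.11410781] [-0.52091468  0.27887459 -3.43922418]
```

```bash
python3 -m pendant '[[[-1.5,-0.25,0.03],[0,0,0],255],[[-1.5,-0.27,0],[0,0,0],255],[[0,0,0],[0,0,0],255]]'
```

```text
clock: 5.25
position: [0.532, 0.2175, 0.114]
ee_rot: [0.64, 0.768, -0.001, -0.001]
ft_force: [-0.2, 0.7, -3.3]
grip_width: 0.308
```

```bash
python3 -m pendant '[[[-1.5,-0.27,0],[0,0,0],255],[[-1.5,-0.27,0],[0,0,0],255],[[-1.5,-0.27,0],[0,0,0],255],[[0,0,0],[0,0,0],255]]'; python3 snap.py 5
python3 - <<'E'
from h import *
s=load("pics/scene5.npz")
a=s["pixels"][190:310,340:490,::-1]
cv2.imwrite("pics/s5c.png",cv2.resize(a,None,fx=5,fy=5,interpolation=cv2.INTER_CUBIC))
E
```

```text
clock: 5.75
position: [0.4865, 0.2092, 0.1141]
ee_rot: [0.64, 0.768, -0.001, -0.001]
ft_force: [0.3, 0.7, -4.2]
grip_width: 0.304
[0.4876 0.2094 0.1143] [-0.688  0.245  0.223  1.878 -0.065  1.026  1.314] [[-1.804e-01  9.836e-01 -1.600e-03]
 [ 9.836e-01  1.804e-01  9.000e-04]
 [ 1.100e-03 -1.400e-03 -1.000e+00]] [ 0.39 -0.76 -2.73]
```

View pics/s5c.png

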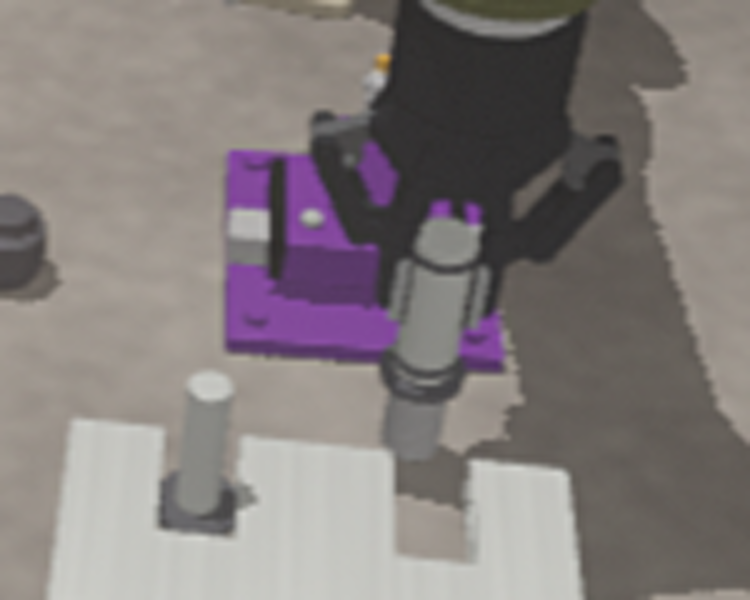

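```bash
python3 -m pendant '[[[0,0,4],[0,0,0],255],[[0,0,5],[0,0,0],255],[[0,0,5],[0,0,0],255],[[0.5,-4.5,0],[0.85,-2.65,0],255],[[0.5,-4.5,0],[0.85,-2.65,0],255],[[0.5,-4.5,0],[0.85,-2.65,0],255],[[0.5,-4.5,0],[0.85,-2.65,0],255],[[0.5,-4.5,0],[0.85,-2.65,0],255],[[0.5,-4.5,0],[0.85,-2.65,0],255],[[0.5,-4.5,0],[0.85,-2.65,0],255],[[0.5,-4.5,0],[0.85,-2.65,0],255]]'
```

```text
clock: 7.22
position: [0.5326, -0.1608, 0.262]
ee_rot: [0.626, 0.753, 0.169, 0.11]
ft_force: [1.4, 0.8, -3.9]
grip_width: 0.307
```

```bash
cat > off.py <<'E'
import sys
from h import *
from workcell import manip
o=manip.get_obs();M=R.from_quat(o["ee_rot"]).as_matrix()
yaw=np.radians(17.7);a=np.radians(25)
n=np.array([-np.sin(a)*np.cos(yaw),-np.sin(a)*np.sin(yaw),np.cos(a)])
N=np.array(eval(sys.argv[1])); L=float(sys.argv[2]) if len(sys.argv)>2 else .099
ax=-M[:,2]
mouth=o["position"]-ax*L
rv=np.cross(ax,n);rv*=np.degrees(np.arcsin(np.linalg.norm(rv)))/max(np.linalg.norm(rv),1e-9)
d=mouth-N;h=d@n
print("mouth",mouth.round(4),"height mm",(h*1e3).round(2),"lateral(mouth-axis) mm",((d-h*n)*1e3).round(2),"turn needed deg",rv.round(2),"F",o["ft_force"].round(2),"F.n",(o["ft_force"]@n).round(2),"grip",o["grip_width"],"t",o["clock"])
E
python3 off.py "[.608,-.223,.085]"
```

```text
mouth [ 0.5699 -0.1493  0.171 ] height mm 83.79 lateral(mouth-axis) mm [-4.32 84.51 10.06] turn needed deg [ 0.73 -1.61  0.1 ] F [ 1.36  0.76 -3.88] F.n -4.17 grip 0.30650281963221676 t 7.225
```

```bash
python3 -m pendant '[[[0.5,-4.0,0],[0.4,-0.8,0],255],[[0.5,-4.0,-1],[0.4,-0.8,0],255],[[0,0,-1],[0,0,0],255],[[0,0,0],[0,0,0],255]]';python3 off.py "[.608,-.223,.085]"; python3 snap.py 6
python3 - <<'E'
from h import *
for n,b in(("scene",(185,275,190,300)),("top",(340,430,160,240))):
    s=load(f"pics/{n}6.npz")
    a=s["pixels"][b[2]:b[3],b[0]:b[1],::-1]
    cv2.imwrite(f"pics/{n}6c.png",cv2.resize(a,None,fx=5,fy=5,interpolation=cv2.INTER_CUBIC))
E
```

```text
clock: 7.72
position: [0.542, -0.2499, 0.2426]
ee_rot: [0.626, 0.749, 0.181, 0.119]
ft_force: [0.6, 0.7, -3.7]
grip_width: 0.302
mouth [ 0.5822 -0.2378  0.1529] height mm 73.85 lateral(mouth-axis) mm [ 3.97 -5.33  1.01] turn needed deg [0.34 0.18 0.18] F [ 0.58  0.72 -3.72] F.n -3.7 grip 0.3019024928650269 t 7.725
[ 0.5425 -0.2497  0.2437] [-0.283  0.083  0.859  1.866 -0.478  0.974  2.537] [[-0.1874  0.8937  0.4077]
 [ 0.9811  0.1501  0.122 ]
 [ 0.0478  0.4228 -0.9049]] [ 0.49 -0.12 -3.34]
```

View pics/scene6c.png

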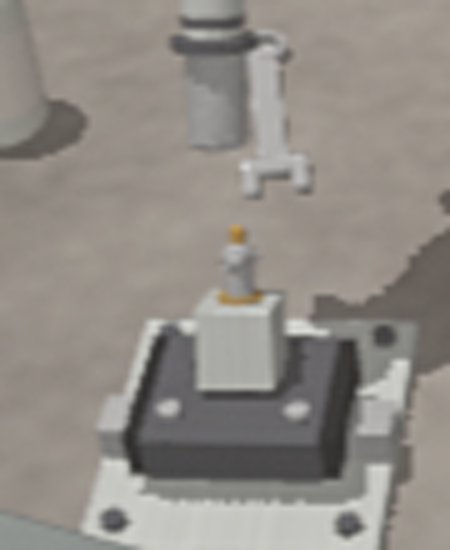

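View pics/top6.png

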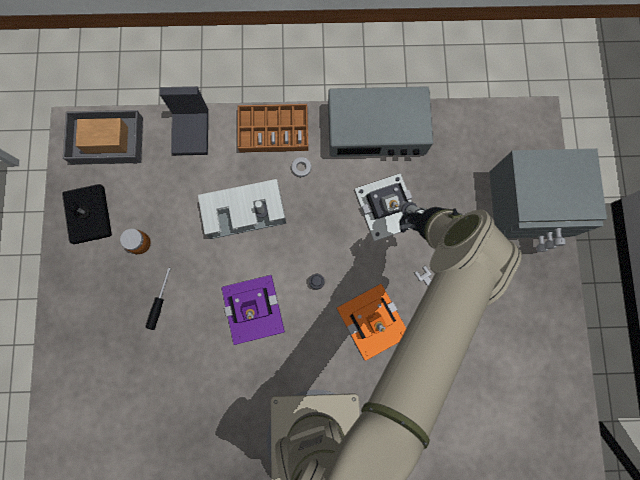

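```bash
python3 -m pendant '[[[-0.3,0.4,0],[3.4,1.2,-7.2],255],[[0,0,0],[3.2,1.0,-7.2],255],[[0,0,0],[3.2,1.0,-7.2],255],[[0,0,0],[3.2,1.0,-7.2],255],[[0,0,0],[0,0,0],255]]';python3 off.py "[.608,-.223,.085]"; python3 snap.py 7
python3 - <<'E'
from h import *
for n,b in(("scene",(185,275,190,270)),("top",(365,425,180,230))):
    s=load(f"pics/{n}7.npz")
    a=s["pixels"][b[2]:b[3],b[0]:b[1],::-1]
    f=7 if n=="scene" else 10
    cv2.imwrite(f"pics/{n}7c.png",cv2.resize(a,None,fx=f,fy=f,interpolation=cv2.INTER_CUBIC))
E
```

```text
clock: 8.45
position: [0.5416, -0.2406, 0.2472]
ee_rot: [0.809, 0.545, 0.21, 0.062]
ft_force: [-0.4, 0.2, -3.5]
grip_width: 0.31
mouth [ 0.582  -0.2278  0.1577] height mm 77.02 lateral(mouth-axis) mm [4.98 5.05 2.93] turn needed deg [-0.02  0.3   0.03] F [-0.44  0.23 -3.49] F.n -3.02 grip 0.30973484537845214 t 8.45
[ 0.5416 -0.2408  0.2471] [-0.329  0.064  0.888  1.874 -0.462  0.976  1.952] [[ 0.3155  0.8571  0.4072]
 [ 0.9094 -0.3957  0.1283]
 [ 0.2712  0.3298 -0.9043]] [ 0.18  0.52 -3.02]
```

View pics/scene7c.png

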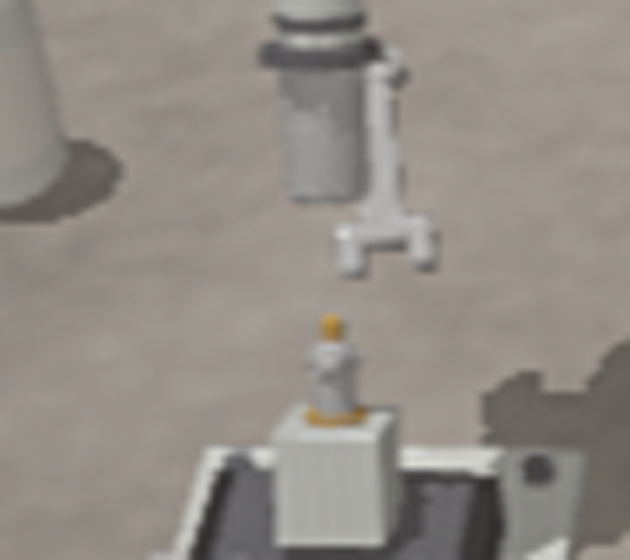

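View pics/top7c.png

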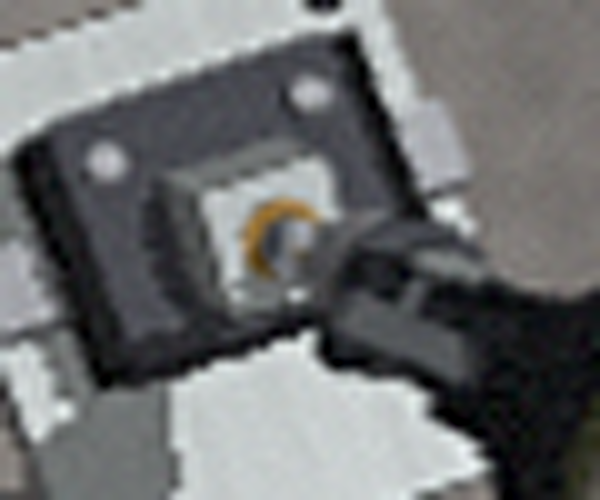

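Run:
```python
from h import *
s=load("pics/scene7.npz");t=load("pics/top0.npz")
P=np.array([.5416,-.2407,.2472]);ax=-np.array([.4072,.1283,-.9043])
mouth=P-ax*.099
u=np.cross(ax,[0,0,1]);u/=np.linalg.norm(u);w=np.cross(ax,u)
def circ(c,z,r):
    return np.array([proj(c,mouth+ax*z+r*(np.cos(a)*u+np.sin(a)*w)) for a in np.linspace(0,6.28,73)])
def cr(p): return (np.array(p)-[185,190]+.5)*7-.5
for z,r in((0,.014),(.045,.02),(.051,.02)):
    c=circ(s,z,r);print(z,"u",cr([c[:,0].min(),0])[0],cr([c[:,0].max(),0])[0],"v",cr([0,c[:,1].min()])[1],cr([0,c[:,1].max()])[1])
print("mouth centre crop",cr(proj(s,mouth)))
def un(p): return np.array([(p[0]+.5)/7-.5+185,(p[1]+.5)/7-.5+190])
yaw=np.radians(17.7);a=np.radians(25)
n=np.array([-np.sin(a)*np.cos(yaw),-np.sin(a)*np.sin(yaw),np.cos(a)])
tp=onplane(t,396.2,205.4,.085+.034*n[2]);print("N from top pin",tp-n*.034)
sp=onplane(s,*un((332,322)),.085+.034*n[2]);print("N from scene pin raw",sp-n*.034)
# ring in top crop t_car (340,272)/7+(345,165)
print("ring top",onplane(t,345+340.5/7-.5,165+(274.5)/7-.5,.087), "ring scene",onplane(s,*un((337,413)),.087))
for du,dv in((0,0),(-2,0),(-3,0)):pass
```

```text
0 u 282.36864576589153 369.17757735787984 v 184.6748041621845 202.13643876123743
0.045 u 257.23584930845243 382.7152000302318 v 47.67845605446155 67.5967898445893
0.051 u 256.3716836588234 382.0449392520979 v 29.672588862365643 48.902425967732086
mouth centre crop [325.89205616 193.2874058 ]
N from top pin [ 0.60811118 -0.22272669  0.085     ]
N from scene pin raw [ 0.61071513 -0.21953324  0.085     ]
ring top [ 0.60643337 -0.22419589  0.087     ] ring scene [ 0.60940126 -0.21969505  0.087     ]
```

```bash
python3 off.py "[.610,-.2197,.085]"
python3 - <<'E'
from h import *
s=load("pics/scene7.npz")
a=np.radians(25);yaw=np.radians(17.7)
n=np.array([-np.sin(a)*np.cos(yaw),-np.sin(a)*np.sin(yaw),np.cos(a)])
print(onplane(s,231.65,236.25,.085+.032*n[2])-n*.032)
E
```

```text
mouth [ 0.5819 -0.2281  0.1575] height mm 78.15 lateral(mouth-axis) mm [3.33 1.65 1.72] turn needed deg [-0.01  0.29  0.04] F [ 0.18  0.52 -3.02] F.n -2.88 grip 0.3044754411054744 t 8.55
[ 0.61051283 -0.22065443  0.085     ]
```

```bash
python3 -m pendant '[[[0.5,0.13,-1.6],[0,0.3,0],255],[[0.5,0.13,-1.5],[0,0,0],255],[[0,0,0],[0,0,0],255],[[0,0,0],[0,0,0],255]]';python3 off.py "[.6104,-.2200,.085]"; python3 snap.py 8
python3 - <<'E'
from h import *
from workcell import manip
for n,b in(("scene",(185,275,190,270)),("top",(365,425,180,230))):
    s=load(f"pics/{n}8.npz")
    a=s["pixels"][b[2]:b[3],b[0]:b[1],::-1]
    f=8 if n=="scene" else 10
    if n=="scene":a=a[:75]
    cv2.imwrite(f"pics/{n}8c.png",cv2.resize(a,None,fx=f,fy=f,interpolation=cv2.INTER_CUBIC))
s=load("pics/scene8.npz");o=manip.get_obs();M=R.from_quat(o["ee_rot"]).as_matrix();ax=-M[:,2]
m=o["position"]-ax*.099
cr=lambda p:((np.array(p)-[185,190]+.5)*8-.5).round(1)
u=np.cross(ax,[0,0,1]);u/=np.linalg.norm(u);w=np.cross(ax,u)
for z,r in((0,.014),(.045,.02)):
    c=np.array([cr(proj(s,m+ax*z+r*(np.cos(q)*u+np.sin(q)*w))) for q in np.linspace(0,6.28,73)]);print(z,c.min(0),c.max(0))
print(cr(proj(s,m)),cr(proj(s,m+.045*ax)))
N=np.array([.6104,-.22,.085]);a=np.radians(25);y=np.radians(17.7);n=np.array([-np.sin(a)*np.cos(y),-np.sin(a)*np.sin(y),np.cos(a)])
for z in(.0,.028,.036):print(z,cr(proj(s,N+n*z)))
E
```

```text
clock: 9.05
position: [0.5524, -0.2376, 0.2169]
ee_rot: [0.806, 0.551, 0.208, 0.062]
ft_force: [-0.1, -0.2, -3.7]
grip_width: 0.309
mouth [ 0.5924 -0.2248  0.1273] height mm 46.19 lateral(mouth-axis) mm [0.58 1.09 0.41] turn needed deg [-0.02  0.09  0.  ] F [-0.06 -0.17 -3.72] F.n -3.32 grip 0.30856053139064243 t 9.05
[ 0.5524 -0.2375  0.217 ] [-0.311  0.133  0.879  1.892 -0.543  0.935  2.024] [[ 0.3074  0.8614  0.4043]
 [ 0.9132 -0.3865  0.1291]
 [ 0.2674  0.3296 -0.9055]] [-0.75 -0.08 -3.85]
0 [330. 316.] [428.1 338.8]
0.045 [301.3 161.7] [443.1 188.8]
[379.1 327.3] [372.4 174.9]
0.0 [383.6 479.1]
0.028 [379.5 387. ]
0.036 [378.3 360.4]
```

View pics/scene8c.png

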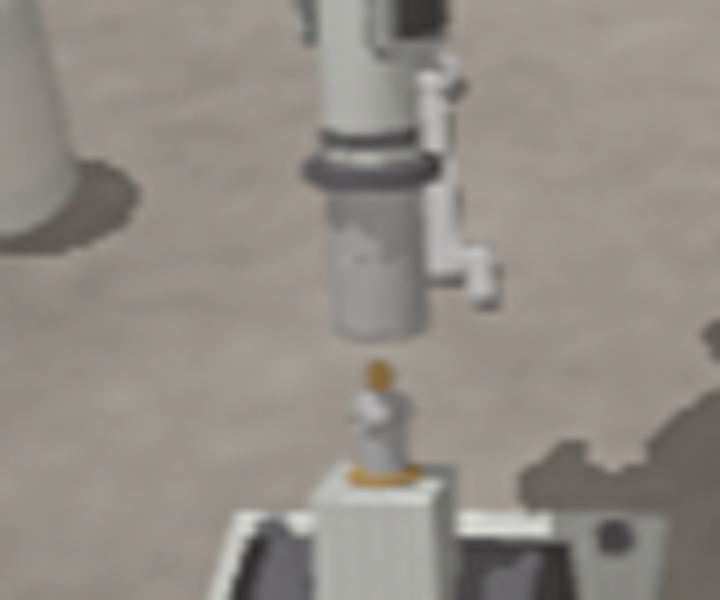

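View pics/top8c.png

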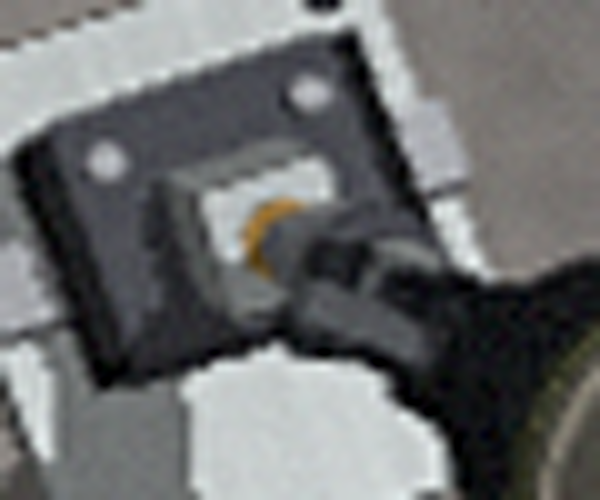

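```bash
python3 -m pendant '[[[0.35,0.07,-0.9],[0,0,0],255],[[0.35,0.1,-0.85],[0,0,0],255],[[0,0,0],[0,0,0],255]]' 110;python3 off.py "[.6104,-.2200,.085]"
```

```text
clock: 9.52
position: [0.56, -0.2357, 0.1988]
ee_rot: [0.806, 0.551, 0.209, 0.062]
ft_force: [0.7, -1.2, -2.5]
grip_width: 0.304
mouth [ 0.6001 -0.2229  0.1092] height mm 26.42 lateral(mouth-axis) mm [0.3  0.53 0.21] turn needed deg [-0.05  0.15  0.  ] F [ 0.68 -1.23 -2.54] F.n -2.42 grip 0.3039526335075762 t 9.525
```

```bash
python3 -m pendant '[[[0.2,0.04,-0.45],[0,0.1,0],255],[[0,0,0],[0,0,0],255]]';python3 off.py "[.6104,-.2200,.085]"; python3 -m pendant '[[[0.12,0.04,-0.27],[0,0,0],255],[[0,0,0],[0,0,0],255]]';python3 off.py "[.6104,-.2200,.085]"
```

```text
clock: 9.78
position: [0.5614, -0.2371, 0.194]
ee_rot: [0.807, 0.55, 0.207, 0.063]
ft_force: [-2.5, -0.4, -3.0]
grip_width: 0.303
mouth [ 0.6013 -0.2246  0.1043] height mm 21.75 lateral(mouth-axis) mm [-0.33 -1.79 -0.4 ] turn needed deg [0.09 0.02 0.04] F [-2.54 -0.35 -3.02] F.n -1.67 grip 0.3026252159298025 t 9.775
clock: 10.02
position: [0.5615, -0.2382, 0.1915]
ee_rot: [0.807, 0.55, 0.207, 0.062]
ft_force: [-5.7, 0.8, -0.7]
grip_width: 0.303
mouth [ 0.6013 -0.2256  0.1018] height mm 19.58 lateral(mouth-axis) mm [-1.23 -3.13 -0.99] turn needed deg [ 0.11 -0.03  0.05] F [-5.71  0.81 -0.67] F.n 1.59 grip 0.3032382295943298 t 10.025
```

```bash
python3 -m pendant '[[[-0.1,0,0],[0,0,0],255],[[0,0,0],[0,0,0],255]]';python3 off.py "[.6104,-.2200,.085]"; python3 snap.py 9
python3 - <<'E'
from h import *
from workcell import manip
for n,b in(("scene",(185,275,190,265)),("top",(365,425,180,230))):
    s=load(f"pics/{n}9.npz")
    a=s["pixels"][b[2]:b[3],b[0]:b[1],::-1]
    f=8 if n=="scene" else 10
    cv2.imwrite(f"pics/{n}9c.png",cv2.resize(a,None,fx=f,fy=f,interpolation=cv2.INTER_CUBIC))
s=load("pics/scene9.npz");o=manip.get_obs();M=R.from_quat(o["ee_rot"]).as_matrix();ax=-M[:,2]
m=o["position"]-ax*.099
cr=lambda p:((np.array(p)-[185,190]+.5)*8-.5).round(1)
u=np.cross(ax,[0,0,1]);u/=np.linalg.norm(u);w=np.cross(ax,u)
for z,r in((0,.014),(.045,.02),(.13,.014)):
    c=np.array([cr(proj(s,m+ax*z+r*(np.cos(q)*u+np.sin(q)*w))) for q in np.linspace(0,6.28,73)]);print(z,c.min(0),c.max(0))
E
```

```text
clock: 10.28
position: [0.5604, -0.238, 0.1918]
ee_rot: [0.807, 0.55, 0.207, 0.062]
ft_force: [-3.9, -0.2, 0.4]
grip_width: 0.3
mouth [ 0.6002 -0.2254  0.102 ] height mm 20.22 lateral(mouth-axis) mm [-2.06 -2.82 -1.32] turn needed deg [ 0.06 -0.02  0.02] F [-3.88 -0.24  0.42] F.n 1.97 grip 0.3001892085384008 t 10.275
[ 0.5604 -0.238   0.1917] [-0.287  0.193  0.864  1.903 -0.613  0.904  2.079] [[ 0.3102  0.8614  0.4023]
 [ 0.9128 -0.3881  0.1272]
 [ 0.2657  0.3277 -0.9066]] [-4.77 -0.69  1.39]
0 [327.3 397.6] [424.4 422.7]
0.045 [299.  245.4] [439.3 275.8]
0.13 [306.2 -38.6] [406.6 -24.8]
```

View pics/scene9c.png

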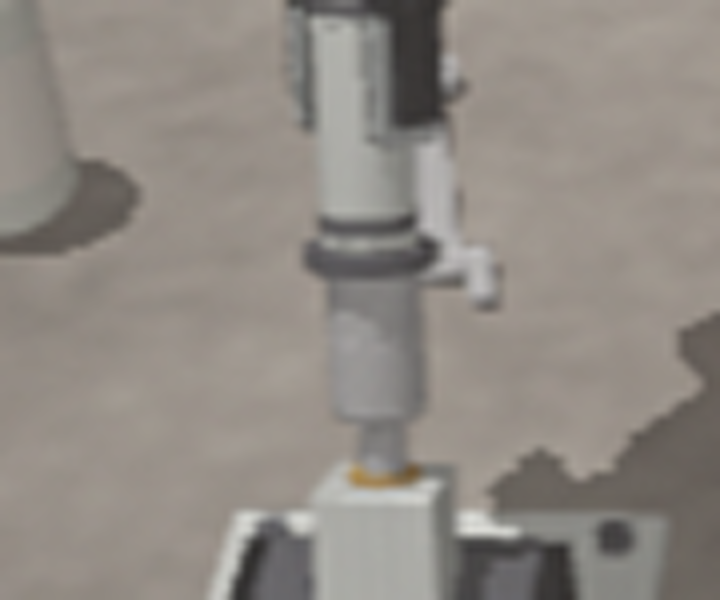

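View pics/top9c.png

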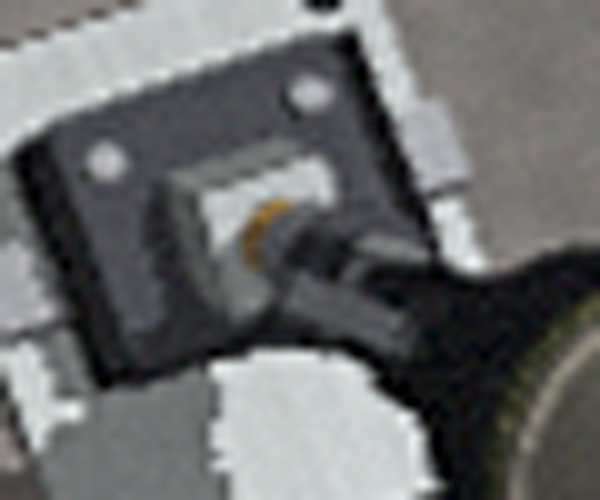

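```bash
python3 -m pendant '[[[-0.12,0.03,-0.05],[0,0,0],255],[[0,0,0],[0,0,0],255]]';python3 off.py "[.6104,-.2200,.085]"; python3 -m pendant '[[[-0.05,0.03,0],[0,0,0],255],[[0,0,0],[0,0,0],255]]';python3 off.py "[.6104,-.2200,.085]"
```

```text
clock: 10.62
position: [0.5598, -0.2378, 0.1917]
ee_rot: [0.807, 0.55, 0.207, 0.063]
ft_force: [-2.1, -0.8, -0.6]
grip_width: 0.304
mouth [ 0.5998 -0.2253  0.102 ] height mm 20.35 lateral(mouth-axis) mm [-2.44 -2.64 -1.46] turn needed deg [0.09 0.06 0.05] F [-2.1  -0.77 -0.57] F.n 0.43 grip 0.30363914877309733 t 10.625
clock: 10.88
position: [0.5595, -0.2376, 0.1917]
ee_rot: [0.807, 0.55, 0.207, 0.063]
ft_force: [-1.8, -0.8, -1.6]
grip_width: 0.306
mouth [ 0.5995 -0.2251  0.102 ] height mm 20.48 lateral(mouth-axis) mm [-2.66 -2.5  -1.54] turn needed deg [0.12 0.08 0.06] F [-1.81 -0.76 -1.62] F.n -0.64 grip 0.30573634771450015 t 10.875
```

```bash
python3 -m pendant '[[[0.17,0.06,-0.5],[0,0,0],255],[[0.12,0.06,-0.4],[0,0,0],255]]' 120;python3 off.py "[.6104,-.2200,.085]"
```

```text
clock: 11.12
position: [0.5628, -0.2366, 0.1831]
ee_rot: [0.807, 0.549, 0.208, 0.063]
ft_force: [-2.2, -0.3, 1.9]
grip_width: 0.302
mouth [ 0.6029 -0.2241  0.0935] height mm 11.21 lateral(mouth-axis) mm [-2.97 -2.66 -1.69] turn needed deg [0.12 0.16 0.07] F [-2.19 -0.28  1.92] F.n 2.66 grip 0.3021571517457254 t 11.125
```

```bash
python3 -m pendant '[[[0.18,0.06,-0.45],[0,0.1,0],255],[[0.18,0.06,-0.45],[0,0,0],255]]' 120;python3 off.py "[.6069,-.2228,.085]";python3 -m pendant '[[[0.2,0.06,-0.45],[0,0,0],255],[[0.2,0.06,-0.45],[0,0,0],255]]' 120;python3 off.py "[.6069,-.2228,.085]"
```

```text
clock: 11.38
position: [0.5672, -0.2366, 0.1764]
ee_rot: [0.807, 0.549, 0.209, 0.064]
ft_force: [-39.0, 2.5, 57.8]
grip_width: 0.297
mouth [ 0.6074 -0.224   0.0868] height mm 1.62 lateral(mouth-axis) mm [ 1.18 -1.03  0.38] turn needed deg [0.09 0.25 0.07] F [-39.05   2.5   57.76] F.n 67.75 grip 0.2966338248289424 t 11.375
clock: 11.62
position: [0.5745, -0.2407, 0.1772]
ee_rot: [0.807, 0.546, 0.215, 0.068]
ft_force: [-20.1, -0.0, 39.1]
grip_width: 0.3
mouth [ 0.6162 -0.2283  0.0882] height mm -0.08 lateral(mouth-axis) mm [ 9.23 -5.52  3.32] turn needed deg [0.14 1.15 0.22] F [-2.009e+01 -3.000e-02  3.913e+01] F.n 43.56 grip 0.2998589001766779 t 11.625
```

```bash
python3 snap.py 10
python3 - <<'E'
from h import *
from workcell import manip
for n,b in(("scene",(175,275,180,265)),("top",(365,425,180,230))):
    s=load(f"pics/{n}10.npz")
    a=s["pixels"][b[2]:b[3],b[0]:b[1],::-1]
    f=7 if n=="scene" else 10
    cv2.imwrite(f"pics/{n}10c.png",cv2.resize(a,None,fx=f,fy=f,interpolation=cv2.INTER_CUBIC))
s=load("pics/scene10.npz");o=manip.get_obs();M=R.from_quat(o["ee_rot"]).as_matrix();ax=-M[:,2]
m=o["position"]-ax*.099
cr=lambda p:((np.array(p)-[175,180]+.5)*7-.5).round(1)
u=np.cross(ax,[0,0,1]);u/=np.linalg.norm(u);w=np.cross(ax,u)
for z,r in((0,.014),(.045,.02),(.13,.014)):
    c=np.array([cr(proj(s,m+ax*z+r*(np.cos(q)*u+np.sin(q)*w))) for q in np.linspace(0,6.28,73)]);print(z,c.min(0),c.max(0))
E
python3 off.py "[.6069,-.2228,.085]"
```

```text
[ 0.5747 -0.2408  0.1773] [-0.258  0.24   0.843  1.901 -0.688  0.872  2.132] [[ 0.3111  0.8518  0.4216]
 [ 0.9106 -0.3941  0.1242]
 [ 0.272   0.3452 -0.8983]] [-14.75  -0.64  35.14]
0 [330.3 476.7] [415.6 498.7]
0.045 [307.  343.3] [430.2 370. ]
0.13 [316.4  95. ] [404.4 107.1]
mouth [ 0.6165 -0.2285  0.0883] height mm -0.11 lateral(mouth-axis) mm [ 9.53 -5.68  3.43] turn needed deg [0.16 1.17 0.24] F [-14.75  -0.64  35.14] F.n 37.86 grip 0.29968212180769654 t 11.725
```

View pics/scene10c.png

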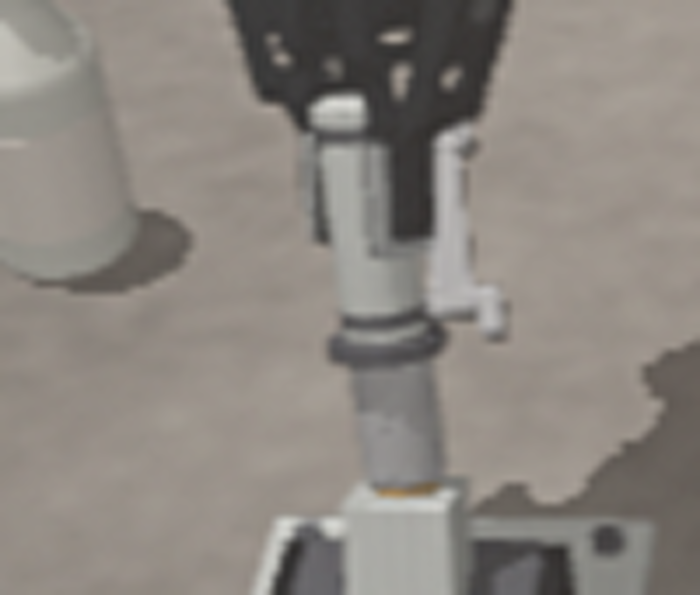

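View pics/top10c.png

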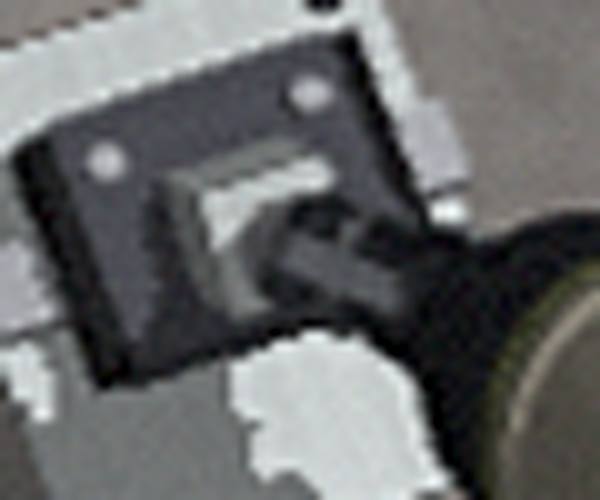

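```bash
python3 -m pendant '[[[-0.4,0.25,-0.17],[0.1,0.6,0.1],255],[[-0.4,0.25,-0.17],[0.1,0.5,0.1],255]]' 120;python3 off.py "[.6069,-.2228,.085]"
```

```text
clock: 11.98
position: [0.5714, -0.2393, 0.1796]
ee_rot: [0.808, 0.546, 0.212, 0.067]
ft_force: [6.2, -4.2, 5.7]
grip_width: 0.3
mouth [ 0.6126 -0.2271  0.0904] height mm 3.19 lateral(mouth-axis) mm [ 6.98 -3.89  2.55] turn needed deg [0.25 0.83 0.23] F [ 6.2  -4.19  5.75] F.n 3.25 grip 0.3002055929571716 t 11.975
```

```bash
python3 -m pendant '[[[-0.4,0.25,-0.15],[0.1,0.4,0.1],255],[[-0.4,0.25,-0.15],[0.1,0.4,0.1],255]]' 120;python3 off.py "[.6069,-.2228,.085]"; python3 snap.py 11
python3 - <<'E'
from h import *
for n,b in(("scene",(175,275,180,265)),):
    s=load(f"pics/{n}11.npz")
    a=s["pixels"][b[2]:b[3],b[0]:b[1],::-1]
    cv2.imwrite(f"pics/{n}11c.png",cv2.resize(a,None,fx=7,fy=7,interpolation=cv2.INTER_CUBIC))
E
```

```text
clock: 12.22
position: [0.5696, -0.2383, 0.1825]
ee_rot: [0.808, 0.546, 0.212, 0.07]
ft_force: [9.0, -4.6, 2.2]
grip_width: 0.305
mouth [ 0.6109 -0.2266  0.0933] height mm 6.37 lateral(mouth-axis) mm [ 6.61 -2.97  2.51] turn needed deg [0.49 0.92 0.35] F [ 8.96 -4.62  2.18] F.n -1.04 grip 0.30533004186720497 t 12.225
[ 0.5683 -0.2374  0.1815] [-0.279  0.215  0.853  1.911 -0.651  0.872  2.1  ] [[ 0.3145  0.8538  0.4149]
 [ 0.911  -0.3943  0.1207]
 [ 0.2667  0.34   -0.9018]] [ 2.06 -3.25  6.82]
```

View pics/scene11c.png

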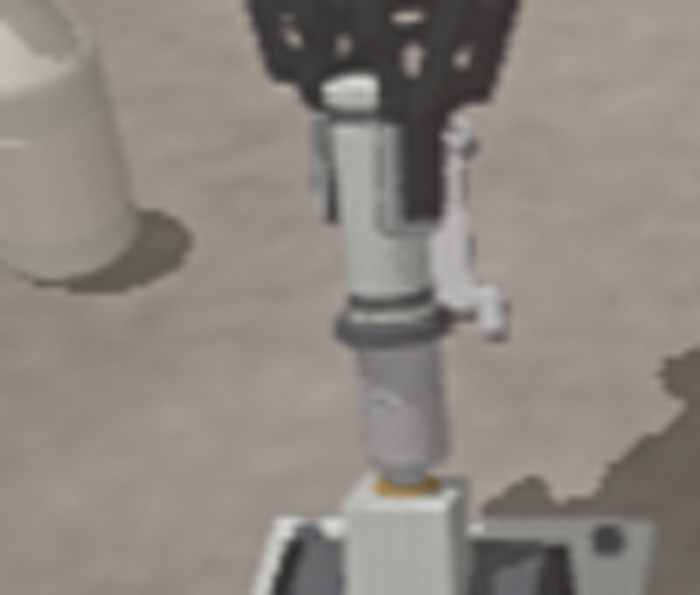

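Run:
```python
from h import *
s=load("pics/scene11.npz")
a=np.radians(25);y=np.radians(17.7);n=np.array([-np.sin(a)*np.cos(y),-np.sin(a)*np.sin(y),np.cos(a)])
cr=lambda p:((np.array(p)-[175,180]+.5)*7-.5).round(1)
un=lambda p:[(p[0]+.5)/7-.5+175,(p[1]+.5)/7-.5+180]
B=onplane(s,*un((408,487)),.087);N=B-n*.002/n[2];print(N)
for N in(N,np.array([.6069,-.2228,.085])):
  for z in(0,.006,.054,.136):print(z,cr(proj(s,N+n*z)))
# effect of 5deg tilts at top
N=B
ey=np.array([-np.sin(y),np.cos(y),0]);ex=np.cross(ey,n)
for e in(ex,ey):print(e.round(3),cr(proj(s,N+n*.136+e*.01))-cr(proj(s,N+n*.136)),cr(proj(s,N+n*.054+e*.01))-cr(proj(s,N+n*.054)))
```

```text
[ 0.61200033 -0.21812551  0.085     ]
0 [408.3 493.3]
0.006 [407.5 476.1]
0.054 [401.3 336.7]
0.136 [390.4  90.6]
0 [403.1 480.9]
0.006 [402.3 463.7]
0.054 [396.1 324.8]
0.136 [385.2  79.8]
[0.863 0.276 0.423] [-7.   4.7] [-6.8  7. ]
[-0.304  0.953  0.   ] [30.7  0.3] [30.   0.4]
```

```bash
python3 -m pendant '[[[-0.5,0.35,-0.5],[0.5,0.9,0.3],255],[[-0.5,0.35,-0.5],[0.4,0.6,0.2],255]]' 120;python3 off.py "[.6069,-.2228,.085]"
```

```text
clock: 12.58
position: [0.5625, -0.2331, 0.1758]
ee_rot: [0.808, 0.548, 0.208, 0.058]
ft_force: [-2.4, -1.1, 10.3]
grip_width: 0.299
mouth [ 0.6021 -0.2198  0.086 ] height mm 2.47 lateral(mouth-axis) mm [-3.78  3.27 -1.21] turn needed deg [-0.26 -0.13 -0.13] F [-2.42 -1.06 10.32] F.n 10.47 grip 0.29945994324518 t 12.575
```

```bash
python3 -m pendant '[[[0.32,-0.2,-0.05],[-0.2,-0.1,-0.1],255],[[0,0,-0.05],[0,0,0],255]]' 120;python3 off.py "[.6069,-.2228,.085]"; python3 snap.py 12
python3 - <<'E'
from h import *
for n,b in(("scene",(175,275,180,265)),):
    s=load(f"pics/{n}12.npz")
    a=s["pixels"][b[2]:b[3],b[0]:b[1],::-1]
    cv2.imwrite(f"pics/{n}12c.png",cv2.resize(a,None,fx=7,fy=7,interpolation=cv2.INTER_CUBIC))
E
```

```text
clock: 12.82
position: [0.565, -0.2345, 0.1747]
ee_rot: [0.808, 0.547, 0.208, 0.059]
ft_force: [-7.7, -0.2, 10.4]
grip_width: 0.303
mouth [ 0.6047 -0.2214  0.085 ] height mm 0.69 lateral(mouth-axis) mm [-1.95  1.45 -0.66] turn needed deg [-0.2  -0.11 -0.1 ] F [-7.68 -0.25 10.44] F.n 12.59 grip 0.3031056934067707 t 12.825
[ 0.565  -0.2345  0.1748] [-0.271  0.227  0.849  1.912 -0.66   0.886  2.108] [[ 0.3143  0.8606  0.4007]
 [ 0.9096 -0.3938  0.1323]
 [ 0.2717  0.3229 -0.9066]] [-7.44  0.68  9.94]
```

View pics/scene12c.png

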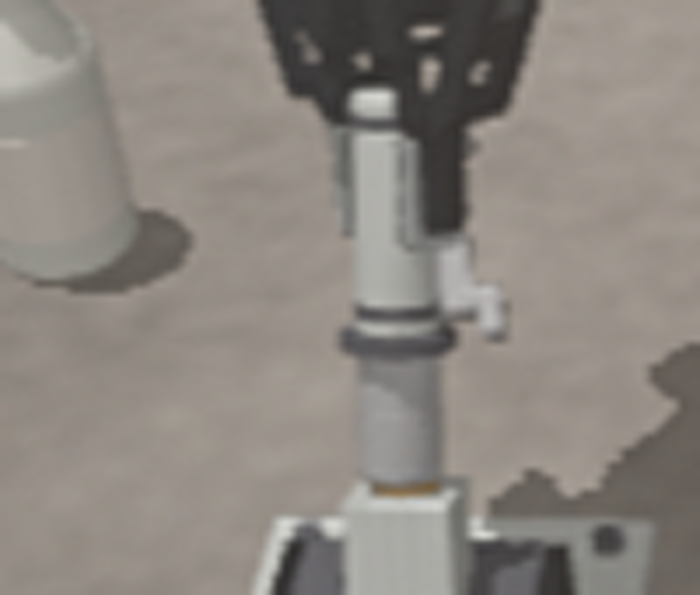

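```bash
python3 -m pendant '[[[0.1,0.03,-0.25],[0,0,0],255]]' 120;python3 off.py "[.6069,-.2228,.085]"
```

```text
clock: 13.05
position: [0.5659, -0.235, 0.1743]
ee_rot: [0.808, 0.547, 0.209, 0.059]
ft_force: [-29.1, 2.3, 44.7]
grip_width: 0.304
mouth [ 0.6058 -0.2218  0.0846] height mm -0.02 lateral(mouth-axis) mm [-1.15  0.98 -0.37] turn needed deg [-0.27 -0.   -0.12] F [-29.15   2.31  44.68] F.n 51.93 grip 0.304496128842096 t 13.05
```

```bash
python3 -m pendant '[[[0.02,0.06,-0.14],[0,0,0],255]]' 120;python3 off.py "[.6069,-.2228,.085]"; python3 snap.py 13;python3 off.py "[.6069,-.2228,.085]"
python3 - <<'E'
from h import *
for n,b in(("scene",(175,275,180,265)),):
    s=load(f"pics/{n}13.npz")
    a=s["pixels"][b[2]:b[3],b[0]:b[1],::-1]
    cv2.imwrite(f"pics/{n}13c.png",cv2.resize(a,None,fx=7,fy=7,interpolation=cv2.INTER_CUBIC))
E
```

```text
clock: 13.18
position: [0.5656, -0.2351, 0.1744]
ee_rot: [0.809, 0.547, 0.21, 0.058]
ft_force: [-18.1, 2.3, 23.1]
grip_width: 0.302
mouth [ 0.6055 -0.2217  0.0848] height mm 0.23 lateral(mouth-axis) mm [-1.29  1.09 -0.42] turn needed deg [-0.37  0.06 -0.15] F [-18.14   2.27  23.08] F.n 27.92 grip 0.3023978488061565 t 13.175
[ 0.5656 -0.2351  0.1743] [-0.266  0.231  0.847  1.911 -0.669  0.887  2.115] [[ 0.3144  0.8595  0.4031]
 [ 0.9083 -0.3957  0.1354]
 [ 0.2759  0.3236 -0.9051]] [-19.57   1.62  25.54]
mouth [ 0.6055 -0.2217  0.0847] height mm 0.19 lateral(mouth-axis) mm [-1.35  1.15 -0.44] turn needed deg [-0.37  0.05 -0.16] F [-19.57   1.62  25.54] F.n 30.82 grip 0.29991187488678944 t 13.275
```

View pics/scene13c.png

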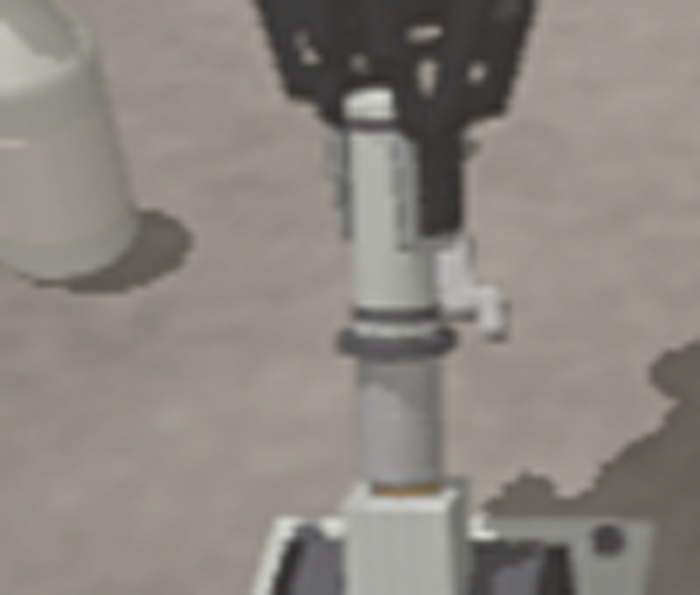

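```bash
python3 - <<'E'
from h import *
s=load("pics/scene13.npz")
a=np.radians(25);y=np.radians(17.7);n=np.array([-np.sin(a)*np.cos(y),-np.sin(a)*np.sin(y),np.cos(a)])
cr=lambda p:((np.array(p)-[175,180]+.5)*7-.5).round(1)
u=np.array([-np.sin(y),np.cos(y),0]);w=np.cross(u,n)
for N in([.6104,-.22,.085],):
  for m in(.004,.007,.010):
    for z,r in((0,.014),(.045,.02),(.13,.014)):
      c=np.array([cr(proj(s,N+n*(m+z)+r*(np.cos(q)*u+np.sin(q)*w))) for q in np.linspace(0,6.28,73)]);print(m,z,c.min(0),c.max(0))
E
for i in 1; do python3 -c "
from h import *
s=load('pics/scene13.npz');p=s['pixels'].astype(int)
for v in range(224,256): print(v,(v-180+.5)*7-.5,p[v,231:235].tolist())"; done
```

```text
0.004 0 [362.5 466.3] [447.4 489.4]
0.004 0.045 [337.7 333.4] [460.4 361.9]
0.004 0.13 [344.   86.5] [431.7  99.9]
0.007 0 [362.1 457.8] [447.  480.7]
0.007 0.045 [337.3 324.8] [460.  352.9]
0.007 0.13 [343.5  77.4] [431.3  90.6]
0.01 0 [361.7 449.3] [446.7 472. ]
0.01 0.045 [336.8 316.2] [459.7 343.9]
0.01 0.13 [343.1  68.4] [430.9  81.3]
224 311.0 [[109, 108, 108], [106, 105, 105], [102, 100, 99], [90, 88, 88]]
225 318.0 [[88, 86, 87], [86, 84, 85], [84, 81, 82], [80, 78, 78]]
226 325.0 [[133, 133, 130], [129, 129, 126], [126, 125, 123], [124, 123, 120]]
227 332.0 [[163, 163, 158], [154, 154, 149], [155, 155, 150], [145, 145, 140]]
228 339.0 [[112, 111, 109], [103, 102, 100], [96, 95, 93], [93, 90, 91]]
229 346.0 [[93, 91, 94], [91, 88, 90], [86, 83, 85], [80, 78, 79]]
230 353.0 [[86, 84, 87], [87, 85, 88], [85, 84, 85], [82, 80, 82]]
231 360.0 [[100, 98, 99], [107, 105, 104], [106, 104, 103], [104, 102, 101]]
232 367.0 [[131, 128, 126], [130, 128, 126], [129, 127, 126], [127, 127, 124]]
233 374.0 [[130, 127, 126], [130, 128, 127], [130, 128, 126], [127, 125, 123]]
234 381.0 [[128,
[... 1015 characters left out ...]
472.0 [[153, 151, 150], [148, 147, 145], [142, 141, 140], [134, 134, 132]]
248 479.0 [[150, 149, 149], [143, 143, 142], [134, 133, 133], [127, 125, 124]]
249 486.0 [[124, 117, 109], [123, 116, 109], [118, 107, 96], [116, 103, 86]]
250 493.0 [[141, 118, 86], [141, 118, 86], [140, 119, 90], [138, 119, 92]]
251 500.0 [[184, 183, 176], [182, 181, 173], [188, 189, 185], [188, 189, 186]]
252 507.0 [[196, 197, 193], [196, 197, 192], [195, 196, 191], [199, 199, 195]]
253 514.0 [[172, 173, 167], [171, 171, 168], [170, 169, 165], [171, 171, 167]]
254 521.0 [[169, 170, 165], [169, 169, 166], [168, 167, 163], [169, 168, 164]]
255 528.0 [[170, 171, 166], [171, 170, 166], [168, 168, 164], [171, 170, 166]]
```

```bash
python3 - <<'E'
from workcell import manip
for i in range(12): manip.camera("scene")
E
python3 off.py "[.6069,-.2228,.085]"; python3 snap.py 14
python3 - <<'E'
from h import *
a=load("pics/scene13.npz")["pixels"].astype(int);b=load("pics/scene14.npz")["pixels"].astype(int)
print(np.abs(a-b)[180:265,175:275].mean())
E
```

```text
mouth [ 0.6055 -0.2217  0.0848] height mm 0.2 lateral(mouth-axis) mm [-1.32  1.13 -0.43] turn needed deg [-0.36  0.05 -0.15] F [-18.88   2.22  24.44] F.n 29.46 grip 0.3034860106391946 t 13.875
[ 0.5656 -0.2351  0.1744] [-0.266  0.231  0.847  1.911 -0.669  0.887  2.115] [[ 0.3144  0.8594  0.4031]
 [ 0.9083 -0.3957  0.1353]
 [ 0.2758  0.3236 -0.9051]] [-19.13   1.59  25.61]
0.4818823529411765
```

View pics/scene14.png

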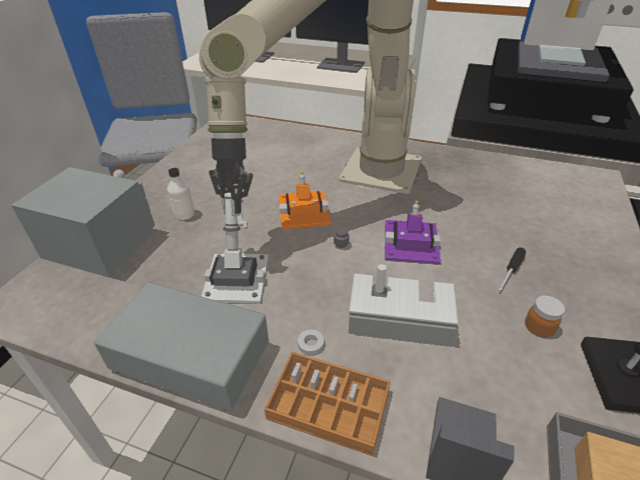

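The push is holding steady at about 30 N. The gun sits at (232, 225) on the nipple, the oiler is still in its slot at (381, 280), and everything else is where it started, so I'm handing in.

```bash
python3 -c "
from workcell import manip
print(manip.hand_in());o=manip.get_obs();print(o['clock'],o['ft_force'],o['grip_width'])"
```

```text
the job is handed in; nothing more can be done
None
the job is handed in; nothing more can be done
```

The gun is on the nipple and pushed fully home. I handed the job in with it still gripped at 120 N and still being pushed.

**What I did:** I gripped the stout gun's barrel from above and slid it about 98 mm straight out of the rack's open front. I lifted it, tilted it 25° to match the nipple, pressed it on until it snapped past the balls, and then pushed it to the stop.

**Final checks (clock 13.9 s of 51 s):**
- **Push:** it held at about 30 N along the nipple's axis for over 0.6 s with no drift. The valve spring needs 12 N.
- **Fully home:** in the scene view the gun's rim and collar lie within about half a camera pixel of where a mouth height of 4 mm would put them. The pose calculated from the arm gave about 0.2 mm instead. I think that gap comes from the gun slipping a little in the grip and from the nipple position I assumed.
- **Other objects:** the oiler is still in its slot, and nothing else in the scene view has moved.

**What went wrong on the way:**
- **Overshoot:** my first push ran past the stop and reached about 70 N on the wrist, under the 120 N limit. The gun pivoted about 5° in the fingers. I backed off, straightened it and pushed it home again. That second push briefly reached about 55 N. The gun backed off slightly while I straightened it, but as far as I could tell it stayed snapped on.
- **What remains:** a lean of roughly 1° in the scene view, and about 9 N of sideways force.

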